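# Draw the portioner's carriage to take-off and lift the cheese log level

## Task

The customer wants this ash log whole, so take it off the log portioner uncut: draw the carriage by its black handle out from under the wire bow until it clicks into the take-off notch, then take the log across its middle and lift it straight up out of the two saddles by about 10 cm. Finish while still holding it there in the gripper, level and still above the saddles, so that a sheet of wrapping paper can be slid under it; leave the carriage in its notch and do not lift the log before it is there, do not tip the log, and do not press on the bow or disturb the loose drum cheese, grey cheese and price stand.

Things in the scene. Friction and masses are not known exactly. Their poses are not given: they have to be found in the camera images.
- portioner: fixed log portioner: aluminium bed 268 mm long (x from -104 to +164), 116 wide (y), two steel guide rods along its x axis. Origin: underside (z = 0), mid width. Its x axis points level from the take-off end, nearer the robot, to the bow end; y to the left; z up. Turned by up to 0.20 rad
- carriage (a joint): slide of the carriage on the rods, m. 0: cutting notch under the bow, where it starts; grows as it moves along the portioner's -x; 0.090: take-off notch; 0.103: end stop. A spring detent pulls it into a notch from within 4 mm; leaving or entering one takes about 7 N, sliding between them about 1 N
- handle (a point): mid-height of the upright black round handle at the carriage's front end (on the portioner's centre line), 22 mm diameter, barrel from 26 mm below to 26 mm above this point. Moves with the carriage. Open space to both sides (y) of it; the log's end is 20 to 36 mm behind its surface (+x). The steel tongue carrying it has its top 37 mm below this point
- saddles (a point): point on the carriage where the middle of a centred log lies, 78 mm above the work surface. Two white V saddles, each 20 mm long, 72 wide, stand 48 mm before and behind it along x (V tips 4 mm below, 70 mm apart this point); between them 76 mm are open for fingers. Carriage deck (steel, 120 x 98 mm): top 37 mm below this point. The handle is 112 mm from it towards -x
- ash_log_center (a point): centre of the loose ash-grey speckled cheese log, 146 mm long (along its y axis, which lies along the portioner's x, to either end), about 44 wide and 40 high, 0.15 to 0.31 kg, firm rind. Starts lying in the saddles, its middle up to 8 mm before or behind theirs; rides along with the carriage
- bow: wire bow with brown wooden grip, fixed part-raised, over the far half of the log at the start. Origin: middle of the grip, which lies across (along y), 110 mm long with its ends, 189 mm above the work surface and 75 mm from the portioner's origin towards its +x. Arms at y = +-55 mm slope from there 55 degrees down and away to hinge cheeks 73 mm further towards +x. At take-off the log is clear
- crottin: loose pale drum cheese standing on the case top to the left of the portioner, 63 mm across, 72 high; origin under its centre. Leave alone
- ash_brick: loose grey truncated-pyramid cheese, 57 x 63 x 54 mm high, left of the portioner; origin under its centre. Leave alone
- price_stand: loose black price card on a round foot, 42 x 75 x 106 mm high, left of the portioner; origin under its foot. Leave alone

How it is judged:
On the way, in this order (a step that is already met when the one before it is completed fails the run):
1. the carriage is at rest in the take-off notch with the log still lying in its saddles (value of joint carriage between 0.087 and 0.093 m and velocity of joint carriage between -0.01 and 0.01 m/s and height (world z) of ash_log_center below 0.09 m and horizontal distance between ash_log_center and saddles below 0.03 m), for 0.2 s.
2. the log is held by the fingers alone, lifted 6 to 18 cm and level above the saddles (height (world z) of ash_log_center between 0.14 and 0.26 m and angle between ash_log_center's own y axis and vertical between 1.471 and 1.671 rad and horizontal distance between ash_log_center and saddles below 0.05 m and contact force between the fingers and ash_log above 2 N and contact force between ash_log and carriage below 0.05 N and contact force between ash_log and bow below 0.05 N), for 0.3 s.
At the end, for the whole second after the job is handed in: the fingers alone hold the log, its centre 0.14 to 0.26 m above the case top (6 to 18 cm up), within 5 cm of straight above the saddles, level within 0.10 rad and still; the carriage is in the take-off notch (0.090 m within 3 mm) (all of step 2 and value of joint carriage between 0.087 and 0.093 m and linear speed of ash_log below 0.02 m/s and angular speed of ash_log below 0.15 rad/s); the arm keeps its last pose, push and grip.
It fails at once if the log is lifted out of its saddles before the carriage is in the take-off notch (height (world z) of ash_log_center above 0.1 m and value of joint carriage below 0.086 m).
It fails at once if the log is tipped by more than 0.3 rad (angle between ash_log_center's own y axis and vertical below 1.27 rad or angle between ash_log_center's own y axis and vertical above 1.87 rad).
It fails at once if the wire bow is pressed with more than 6 N (contact force between anything else and bow above 6 N).
It fails at once if a bystander (drum cheese, grey cheese, price stand) is moved by more than 2 cm (distance of any of crottin, ash_brick, price_stand from where it was at the start of the episode above 0.02 m).
It also fails if it takes over 45 s, if anything falls off the work surface, if the arm or the gripper's body presses on something with over 40 N, if the wrist force passes 120 N, or if a joint passes its speed limit or range.

## Robot

A 6-joint arm with a two-finger parallel gripper is mounted at the origin on a cart in front of the work surface, level with it; the furniture and walls round the work are solid. World frame = base frame: x ahead of the robot, y to its left, z up, the work surface at z = 0. Lengths are in m, angles in rad, forces in N, time in s.
With the tool pointing down it reaches from about 0.25 to 0.85 m from the base axis. Payload 12.5 kg.
Tool frame: the origin (TCP) lies midway between the tips of the shut fingers; the grasp point (between the pads) lies 19 mm behind it (ctrl.hold_point_z is the distance from the TCP to the grasp point, in m); z points along the fingers, y is the line along which they close (so a half turn about z gives the same grasp; the last joint's range is limited). The gripper opens to 93 mm and grips with 3 to 60 N. Pads are 15 mm wide; open, the fingers measure 128 mm over their backs; the gripper's body (75 mm by 188 mm) begins 65 mm behind the grasp point.
Start: joints at [-1.249, 0.351, 1.652, -0, 1.139, -0.085], TCP at [0.218, -0.505, 0.219] pointing down, gripper open.
Joint ranges: [-2.75, 2.75], [-0.79, 2.1], [0.01, 2.65], [-1.57, 4.71], [0.07, 3.14], [-2.87, 2.87]. Speed limits (rad/s): [2.22, 2.22, 2.79, 3.14, 3.14, 3.14].

## Interface

Orientations are given as a unit quaternion [x, y, z, w].
In Python, from station import telemetry, eyes, sign_off, ctrl gives the robot as it stands.
- The arm moves only by the tool play_rows, never from a script. Its argument "series" is a list that holds one entry, the list of rows, each a list of 4 numbers: the shift along the tool's x, y, z in m, then the turn about the tool's z in rad. In form: [[[dx, dy, dz, yaw], ...]]. A call has 1 to 20 rows; each row is the pose to reach, as a shift and turn from the pose commanded when the call began, along the tool's axes at that moment; what a row does not reach only later rows make up. A row lasts 1/8 s, in which the tool goes at most 62.5 mm and 10.7 degrees, less where a joint would pass 70% of its speed; a pose out of reach is approached as far as the arm can. A call with a gripper value outside its range is refused whole. "fingers" is the closure, from 0 (fully open) to 1 (shut), set as the call begins (left out, the last holds). The fingers move at their own pace and stop on an object; "newtons" is the grip in N (left out, the last holds). Time passes only in rows, so rows that repeat a pose let the fingers close. It gives the time, the measured TCP pose, the force, the opening and the grip force at its end, in the units of the state.
- telemetry.observe(): the state, without advancing time (a new reading comes with each control period).
- eyes.snapshot(name): name is "scene" or "top" or "wrist"; returns a dict with "img" (400x640x3 uint8, red, green, blue), "fx", "fy", "cx", "cy" (pixels), "R" (3x3) and "t" (3): a world point X has camera coordinates R X + t. Camera axes: x right, y down, z forward; pixel columns grow to the right and rows downward; lengths in m; the calibration is good to about 2 mm. A picture is of the moment at which its call begins. There is no depth.
- sign_off(): hands the job in; it is judged then, once.
The state is a dict: "clock": time; "q": joint angles; "joint_velocities": joint speeds; "joint_torque": joint torques, N m; "eef_pos": TCP position; "eef_rot": TCP orientation; "force": force on the tool from outside, world axes, zero at the start; "torque": the same for the moment, N m; "opening": finger opening in m; "gripper_force": force on a finger pad.
Only numpy, scipy, OpenCV 4.12 (cv2) and the standard library are available. Lean on these libraries where they do the work, as an engineer would, in place of code of your own. Each camera call takes 0.05 s, during which the arm holds its last target. There are 200 camera calls.

## Working session

There is one attempt and no reset: what is moved stays moved. The work goes in short steps, Python scripts to look and compute and a tool call to move; the robot and the scene stay as the last step left them, time stands still between calls to the robot, and variables do not carry over. Pictures are saved under pics/ and viewed, at most 10 in all, crops included, and the job is handed in when it is done.

Besides the shell and the picture viewer there is one more tool, called in YAML: its name, and indented under it one key for each argument. play_rows: Moves the arm, as the interface text tells. Its arguments: {"type":"object","properties":{"series":{"type":"array","items":{"type":"array","items":{"type":"array","items":{"type":"number"}}}},"fingers":{"type":"number"},"newtons":{"type":"number"}},"required":["series"]}

```bash
mkdir -p pics
python3 - <<'E'
from station import telemetry, eyes
import cv2,numpy as np
s=telemetry.observe();print(s['clock'],s['eef_pos'],s['eef_rot'],s['opening'])
for n in('scene','top'):
    d=eyes.snapshot(n);cv2.imwrite(f'pics/{n}0.png',d['img'][:,:,::-1]);np.savez(f'pics/{n}0.npz',**d)
    print(n,d['fx'],d['cx'],d['cy'],np.round(d['R'],3).tolist(),np.round(-d['R'].T@d['t'],3))
E
```

```text
0.0 [ 0.21752266 -0.50478888  0.21809865] [ 9.79391673e-01  2.01969331e-01 -6.43665546e-05 -5.79209083e-04] 0.09248627346403782
scene 464.6354912062594 325.21275072943286 197.76601235737832 [[-0.754, -0.656, -0.015], [-0.331, 0.4, -0.855], [0.567, -0.64, -0.519]] [0.128 0.776 0.572]
top 463.02488680391235 314.0202703683486 205.36278775110563 [[-0.003, -1.0, -0.002], [-0.995, 0.004, -0.1], [0.1, 0.001, -0.995]] [0.507 0.236 1.191]
```

View pics/top0.png

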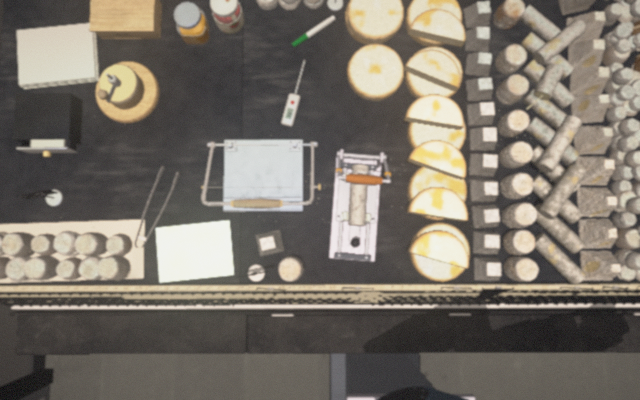

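View pics/scene0.png

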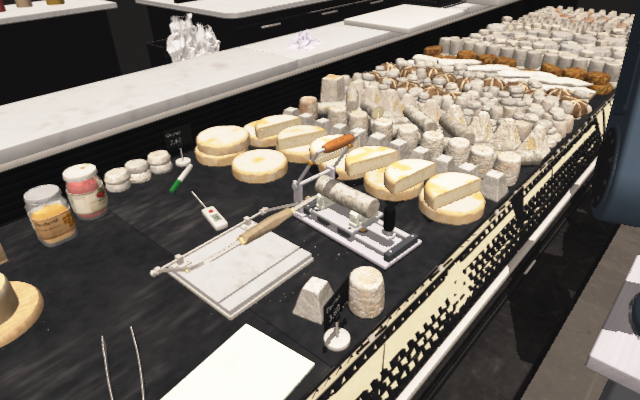

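The top view shows the portioner at cols 330–390, rows 150–262: handle near (356,242), brown grip near (365,180). The scene view shows the handle at about (389,218). The bystanders are left of it: drum (290,268), grey cheese (270,242) and stand (257,272) in the top view.

```bash
cat > h.py <<'E'
import numpy as np,cv2
def ray(d,u,v):
    K=np.array([[d['fx'],0,d['cx']],[0,d['fy'],d['cy']],[0,0,1]])
    r=d['R'].T@np.linalg.solve(K,[u,v,1.]);c=-d['R'].T@d['t'];return c,r
def onz(d,u,v,z):
    c,r=ray(d,u,v);return c+r*(z-c[2])/r[2]
def tri(a,pa,b,pb):
    c1,r1=ray(a,*pa);c2,r2=ray(b,*pb)
    k=np.linalg.lstsq(np.c_[r1,-r2],c2-c1,rcond=None)[0]
    p,q=c1+r1*k[0],c2+r2*k[1];return (p+q)/2,np.linalg.norm(p-q)
def blob(m,x0,y0,x1,y1):
    n,l,s,c=cv2.connectedComponentsWithStats(m[y0:y1,x0:x1].astype(np.uint8))
    return [(s[i].tolist()[4],(c[i]+[x0,y0]).round(1).tolist(),(s[i][:4]+[x0,y0,0,0]).tolist()) for i in np.argsort(-s[1:,4])+1][:3]
E
python3 - <<'E'
from h import *
t=dict(np.load('pics/top0.npz'));s=dict(np.load('pics/scene0.npz'))
def org(i): i=i.astype(int);return (i[...,0]-i[...,2]>70)&(i[...,0]>110)&(i[...,0]-i[...,1]>35)
gt=blob(org(t['img']),335,165,395,195);gs=blob(org(s['img']),305,125,365,170);print(gt,gs)
dk=lambda i:i.max(2)<60
ht=blob(dk(t['img']),346,230,368,252);hs=blob(dk(s['img']),378,195,402,240);print(ht,hs)
g,e=tri(t,gt[0][1],s,gs[0][1]);print('grip',g,e,onz(t,*gt[0][1],.189))
for z in(.104,.078):print('handle',onz(t,*ht[0][1],z))
a=cv2.resize(t['img'][140:270,320:400],None,fx=5,fy=5,interpolation=2)[:,:,::-1][:600]
b=cv2.resize(s['img'][125:265,285:425],None,fx=4,fy=4,interpolation=2)[:,:,::-1]
o=np.zeros((600,800,3),np.uint8);o[:600,:400]=a[50:650] if a.shape[0]>=650 else a;o[:560,400:800]=b[:,80:480];cv2.imwrite('pics/c.png',o)
E
```

```text
[(277, [363.6, 179.0], [346, 174, 36, 10]), (16, [338.5, 169.1], [336, 168, 6, 3]), (15, [387.3, 172.9], [385, 172, 6, 3])] [(308, [338.5, 142.2], [322, 134, 33, 19]), (22, [310.0, 162.1], [307, 160, 8, 5]), (13, [322.3, 164.9], [320, 163, 6, 5])]
[] [(557, [391.1, 214.2], [379, 200, 23, 31])]
grip [0.66509131 0.12877778 0.18992029] 0.0008925170577414049 [0.66559155 0.12895155 0.189     ]Traceback (most recent call last):
  File "<stdin>", line 8, in <module>
IndexError: list index out of range
```

Run:
```python
from h import *
t=dict(np.load('pics/top0.npz'));s=dict(np.load('pics/scene0.npz'))
a=cv2.resize(t['img'][145:265,320:400],None,fx=5,fy=5,interpolation=2)[:,:,::-1]
b=cv2.resize(s['img'][125:265,285:425],None,fx=4,fy=4,interpolation=2)[:,:,::-1]
o=np.zeros((600,800,3),np.uint8);o[:600,:400]=a;o[:560,400:800]=b[:,160:560];cv2.imwrite('pics/c.png',o)
g=t['img'].max(2)
print(g[232:252,346:368])
```

```text
[[238 236 231 228 232 236 235 235 235 233 234 233 231 226 228 236 237 239
  235 221 211 220]
 [239 237 232 229 232 235 237 235 235 234 233 233 229 226 228 233 238 238
  236 221 215 220]
 [238 236 230 229 233 235 237 236 235 232 233 231 230 227 229 236 238 239
  237 225 216 218]
 [239 236 229 226 232 236 237 234 229 223 222 226 229 229 233 236 238 238
  236 225 220 222]
 [238 236 229 226 233 235 231 222 206 185 183 199 215 221 230 236 238 239
  236 225 218 220]
 [239 236 229 228 232 228 210 182 155 141 143 154 169 190 220 234 239 238
  234 223 217 220]
 [238 236 226 225 227 218 169 132 109 106 104 115 128 161 212 234 239 237
  228 215 216 217]
 [238 235 227 223 219 185 129  93  81  78  75  81 102 150 208 233 239 236
  222 205 214 218]
 [239 236 228 219 203 150  97  73  73  72  75  77  88 145 207 233 240 234
  220 201 215 217]
 [239 237 231 219 185 125  78  72  78  81  78  74  91 140 203 234 240 234
  220 204 216 221]
 [239 239 234 219 168 106  73  74  77  87  79  79  90 137 205 234 240 236
  220 205 218 222]
 [239 238 232 214 163 105  74  75  86  83  80  72  87 133 201 235 240 236
  220 206 219 223]
 [239 238 232 220 180 129  86  72  76  80  76  80  98 150 214 236 240 236
  220 207 221 222]
 [237 236 233 230 216 168 116  89  80  80  86 103 138 187 224 236 240 238
  222 211 223 224]
 [239 238 237 237 232 215 169 132 115 120 131 157 190 222 234 239 240 237
  225 213 222 223]
 [239 240 240 240 239 232 218 190 178 185 197 214 228 235 237 239 240 238
  227 217 220 220]
 [240 240 240 241 239 236 231 227 226 230 234 236 236 238 238 239 240 238
  227 216 221 223]
 [240 240 241 240 239 238 237 238 238 240 240 240 239 238 237 240 239 239
  227 218 219 221]
 [240 239 240 240 239 239 239 239 240 241 241 239 238 238 237 239 240 238
  226 218 221 221]
 [232 231 236 240 238 238 239 240 240 241 241 239 238 238 239 240 240 236
  225 217 221 221]]
```

View pics/c.png

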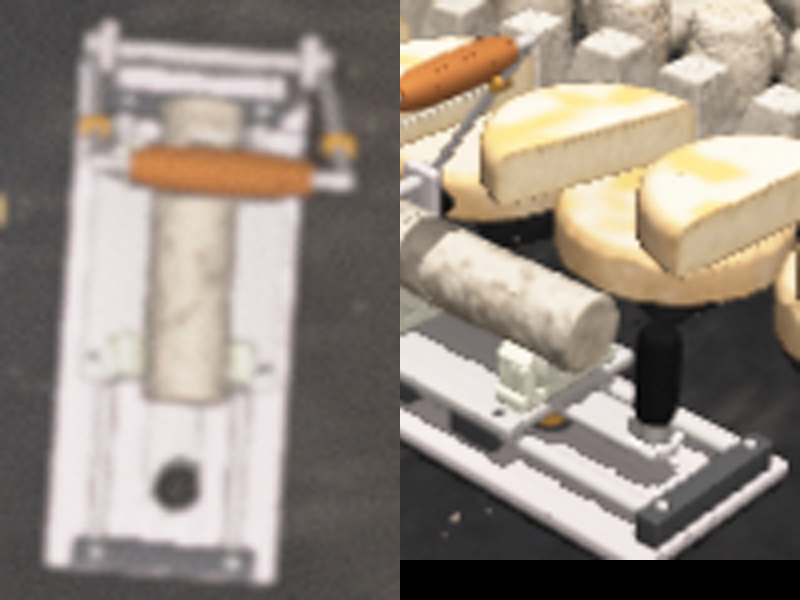

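Crop: the handle's top disc is at top pixel (355,242); in the scene its top is at about (389.5,206) and its foot at (389,230). The log runs in top from about (357,224) to (360,165), and the axis is only slightly turned.

Run:
```python
from h import *
t=dict(np.load('pics/top0.npz'));s=dict(np.load('pics/scene0.npz'))
m=(t['img'].max(2)<130);b=blob(m,346,230,364,252)[0];print(b)
H=onz(t,*b[1],.098);print('H',H,tri(t,b[1],s,(389.5,208)))
g=onz(t,363.6,179,.189);d=g-H;yaw=np.arctan2(d[1],d[0]);print('yaw',yaw,'dist',np.hypot(*d[:2]))
# bed end dark bar corner & long edges: left edge points, right edge points at z~.02
for nm,(p,q) in dict(L=((329.2,257.5),(334.5,180)),R=((375,260),(380,185))).items():
    P=onz(t,*p,.02);Q=onz(t,*q,.02);print(nm,P,Q,np.arctan2(*(Q-P)[1::-1]))
for p in((357.0,223.5),):print('log near end',onz(t,*p,.09))
from station import telemetry
print(telemetry.observe()['clock'])
from scipy.spatial.transform import Rotation as Ro
print(Ro.from_quat([.97939,.20197,-6e-5,-5.8e-4]).as_matrix().round(3))
```

```text
(59, [354.7, 241.8], [351, 238, 8, 9])
H [0.5306383  0.14227322 0.098     ] (array([0.52985259, 0.14169386, 0.09740096]), np.float64(0.001913927331572558))
yaw -0.09839448819424473 dist 0.13560917004374753
L [0.49319772 0.20014062 0.02      ] [0.69003178 0.18527411 0.02      ] -0.07538499980090138
R [0.48656706 0.08514319 0.02      ] [0.67670314 0.06921993 0.02      ] -0.08355167759209081
log near end [0.57423338 0.13558009 0.09      ]
0.1
[[ 0.918  0.396 -0.   ]
 [ 0.396 -0.918  0.001]
 [ 0.    -0.001 -1.   ]]
```

Handle at (0.530, 0.142) and yaw about -0.08. The bed measures 115 mm wide and the grip is at z 0.19, both as given. Moving above the handle.

play_rows:
  series:
    - [[0.02,-0.02,-0.03,0.03],[0.06,-0.05,-0.04,0.08],[0.1,-0.085,-0.04,0.13],[0.14,-0.12,-0.04,0.18],[0.18,-0.155,-0.04,0.22],[0.22,-0.19,-0.04,0.26],[0.26,-0.225,-0.04,0.3],[0.3,-0.26,-0.04,0.34],[0.34,-0.295,-0.04,0.38],[0.38,-0.33,-0.04,0.42],[0.42,-0.365,-0.04,0.46],[0.46,-0.4,-0.04,0.487],[0.5,-0.435,-0.04,0.487],[0.53,-0.46,-0.03,0.487],[0.543,-0.47,-0.03,0.487],[0.543,-0.47,-0.03,0.487],[0.543,-0.47,-0.03,0.487],[0.543,-0.47,-0.03,0.487]]
  fingers: 0
  newtons: 30

```text
clock: 2.35
eef_pos: [0.5302, 0.1404, 0.249]
eef_rot: [0.999, -0.041, 0.0, 0.0]
force: [-0.6, -1.0, -0.5]
opening: 0.0928
gripper_force: 0.0
```

Run:
```python
from h import *
from station import telemetry, eyes
from scipy.spatial.transform import Rotation as Ro
s=telemetry.observe();print(s['clock'],s['eef_pos'],s['q'],Ro.from_quat(s['eef_rot']).as_matrix().round(3).tolist())
d=eyes.snapshot('wrist');np.savez('pics/w1.npz',**d);cv2.imwrite('pics/w1.png',d['img'][:,:,::-1])
K=np.array([[d['fx'],0,d['cx']],[0,d['fy'],d['cy']],[0,0,1]])
p=K@(d['R']@[.530,.142,.098]+d['t']);print(p[:2]/p[2])
```

```text
2.35 [0.53019045 0.14039594 0.24904645] [ 1.74027643e-01  3.17851635e-01  1.61971003e+00 -1.05993204e-04
  1.20363602e+00  1.82629300e+00] [[0.997, -0.081, 0.0], [-0.081, -0.997, -0.0], [0.0, -0.0, -1.0]]
[315.50811128 188.01990687]
```

View pics/w1.png

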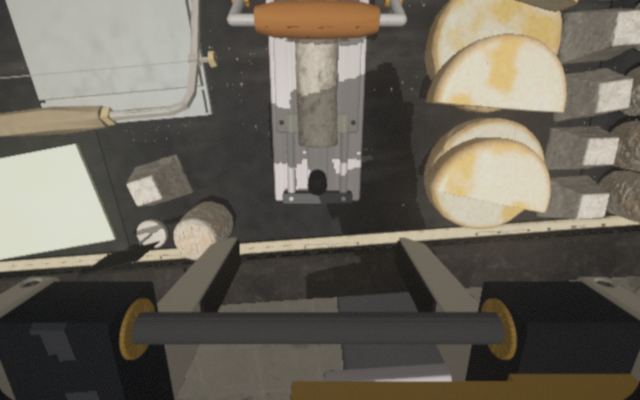

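The wrist view shows the handle at (318,180) and the log centred at column 318, with the rods upright in the image, so the yaw is right. Refining the handle position and log middle from this view.

Run:
```python
from h import *
d=dict(np.load('pics/w1.npz'))
K=np.array([[d['fx'],0,d['cx']],[0,d['fy'],d['cy']],[0,0,1]])
print('cam',-d['R'].T@d['t'])
b=blob(d['img'].max(2)<55,303,160,335,191);print(b)
for x in(.53,.54):
  for z in(.104,.052):
    p=K@(d['R']@[x,.140,z]+d['t']);print(x,z,p[:2]/p[2])
print('top centre',onz(d,318,175,.104))
for u,v,z in((318,147,.085),(282,122,.07),(354,122,.07),(280,201,.02),(359,199,.02)):print(u,v,onz(d,u,v,z))
```

```text
cam [0.6144145  0.13320114 0.41566436]
[(311, [317.1, 181.1], [309, 170, 17, 21])]
0.53 0.104 [317.37004185 189.34286032]
0.53 0.052 [317.35905189 178.10776669]
0.54 0.104 [316.59123198 180.11401782]
0.54 0.052 [316.68480203 170.02863763]
top centre [0.54530736 0.13809674 0.104     ]
318 147 [0.57161008 0.13592721 0.085     ]
282 122 [0.59991826 0.1730887  0.07      ]
354 122 [0.59353613 0.09462834 0.07      ]
280 201 [0.49508776 0.19351567 0.02      ]
359 199 [0.48923098 0.0869314  0.02      ]
```

play_rows:
  series:
    - [[0,0,0.02,0],[0,0,0.06,0],[0,0,0.1,0],[0,0,0.14,0],[0,0,0.17,0],[0,0,0.184,0],[0,0,0.184,0],[0,0,0.184,0]]

```text
clock: 3.4
eef_pos: [0.5311, 0.1414, 0.0659]
eef_rot: [0.999, -0.04, 0.001, -0.0]
force: [-0.1, -0.3, -0.1]
opening: 0.0927
gripper_force: 0.0
```

play_rows:
  series:
    - [[0,0,0,0],[0,0,0,0],[0,0,0,0],[0,0,0,0],[0,0,0,0],[0,0,0,0],[0,0,0,0],[0,0,0,0]]
  fingers: 1
  newtons: 25

```text
clock: 4.4
eef_pos: [0.5303, 0.1412, 0.0646]
eef_rot: [0.999, -0.04, -0.0, 0.0]
force: [0.2, -1.4, -0.4]
opening: 0.0213
gripper_force: 25.0
```

Gripping the 22 mm handle. Pulling 90 mm.

play_rows:
  series:
    - [[-0.003,0,0,0],[-0.008,0,0,0],[-0.015,0,0,0],[-0.022,0,0,0],[-0.029,0,0,0],[-0.036,0,0,0],[-0.043,0,0,0],[-0.05,0,0,0],[-0.057,0,0,0],[-0.064,0,0,0],[-0.071,0,0,0],[-0.077,0,0,0],[-0.083,0,0,0],[-0.087,0,0,0],[-0.09,0,0,0],[-0.09,0,0,0],[-0.09,0,0,0],[-0.09,0,0,0]]

```text
clock: 6.65
eef_pos: [0.4405, 0.1486, 0.0646]
eef_rot: [0.999, -0.04, -0.0, 0.0]
force: [-0.3, -4.4, -0.5]
opening: 0.0217
gripper_force: 25.0
```

Run:
```python
from h import *
from station import telemetry, eyes
s=telemetry.observe();print(s['clock'],s['eef_pos'],s['force'],s['opening'])
d=eyes.snapshot('scene');np.savez('pics/s2.npz',**d)
cv2.imwrite('pics/s2.png',cv2.resize(d['img'][110:290,240:460],None,fx=3.3,fy=3.3,interpolation=2)[:,:,::-1])
```

```text
6.65 [0.44054114 0.14862225 0.06460401] [-0.3135447  -4.41645752 -0.46025096] 0.02165493617251113
```

View pics/s2.png

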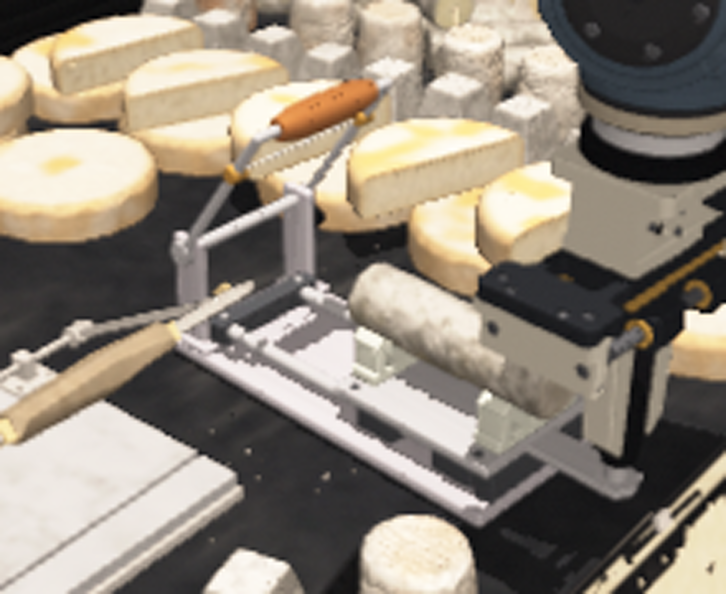

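The carriage is out with the log in both saddles and clear of the bow, and the pull force is about 0, which fits the notch. Releasing and rising.

play_rows:
  series:
    - [[0,0,0,0],[0,0,0,0],[0,0,0,0],[0,0,0,0],[0,0,0,0],[0,0,0,0],[0,0,-0.01,0],[0,0,-0.05,0],[0,0,-0.09,0],[0,0,-0.13,0],[0,0,-0.16,0],[0,0,-0.17,0],[0,0,-0.17,0],[0,0,-0.17,0]]
  fingers: 0

```text
clock: 8.45
eef_pos: [0.4401, 0.1485, 0.2335]
eef_rot: [0.999, -0.04, -0.001, 0.0]
force: [-0.4, 0.2, 0.8]
opening: 0.0933
gripper_force: 0.0
```

Run:
```python
from h import *
from station import telemetry, eyes
s=telemetry.observe();print(s['clock'],s['eef_pos'],s['force'],s['opening'])
o=[]
for n in('top','wrist'):
    d=eyes.snapshot(n);np.savez(f'pics/{n}3.npz',**d)
    o.append(d['img'][:,:,::-1])
a=cv2.resize(o[0][145:275,310:400],None,fx=4,fy=4,interpolation=2)
c=np.zeros((600,800,3),np.uint8);c[:520,:360]=a;c[:400,360:]=o[1][:,100:540];cv2.imwrite('pics/c3.png',c)
```

```text
8.45 [0.44011552 0.14846256 0.2334912 ] [-0.39403696  0.15573472  0.81713681] 0.09330038743382883
```

View pics/c3.png

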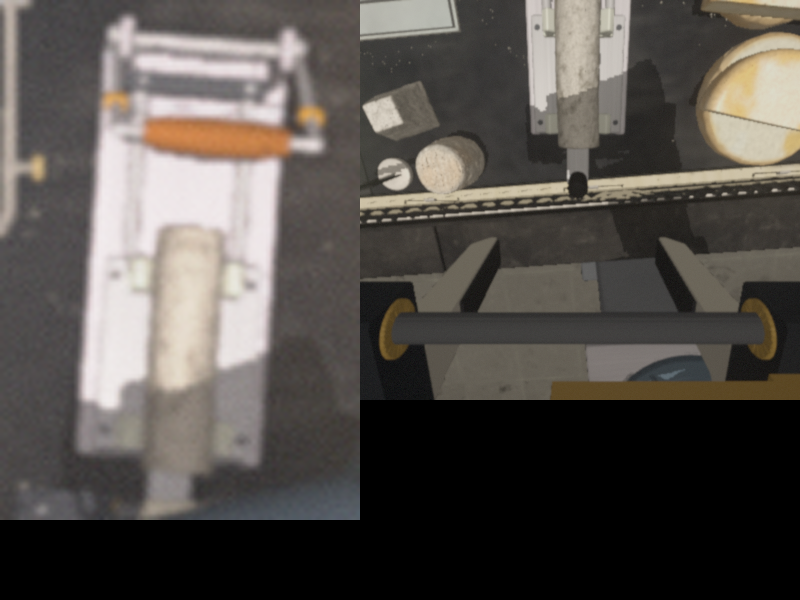

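Top view crop: log ends at about full-image (357.5,202) and (355.5,263), saddles at rows 214 and 253. Everything is in place and the bystanders are unmoved.

Run:
```python
from h import *
d=dict(np.load('pics/top3.npz'));w=dict(np.load('pics/wrist3.npz'))
A=onz(d,357.5,202,.085);B=onz(d,355.5,263,.085);print('log',A,B,(A+B)/2,np.linalg.norm(A-B),np.arctan2(*(A-B)[1::-1]))
P=onz(d,356.3,213.8,.08);Q=onz(d,354.8,253,.08);print('saddles',P,Q,(P+Q)/2,np.linalg.norm(P-Q))
print('wrist near end',onz(w,317.5,147,.085), 'handle foot/top',onz(w,317.5,188,.104))
for v in(40,120): # log sides in wrist
    print(onz(w,258 if v==120 else 258,v,.085))
h=np.array([.4405,.1486]);print('by handle',h+.112*np.array([np.cos(.081),-np.sin(.081)]))
```

```text
log [0.62624757 0.13326415 0.085     ] [0.48078941 0.13987207 0.085     ] [0.55351849 0.13656811 0.085     ] 0.14560817946983917 -0.04539713038810562
saddles [0.59822668 0.13605367 0.08      ] [0.50436979 0.14081353 0.08      ] [0.55129823 0.1384336  0.08      ] 0.09397750218603991
wrist near end [0.48324943 0.14437306 0.085     ] handle foot/top [0.44520574 0.14744775 0.104     ]
[0.5855501 0.1913187 0.085    ]
[0.51456074 0.20119237 0.085     ]
by handle [0.55213278 0.13953792]
```

Log middle is about (0.554, 0.138), with length 146 mm and saddle spacing 94 mm matching the given sizes. Moving over it and descending.

play_rows:
  series:
    - [[0.02,0,0,0],[0.06,0,0,0],[0.1,0.001,0,0],[0.114,0.001,0,0],[0.114,0.001,0,0],[0.114,0.001,0.02,0],[0.114,0.001,0.06,0],[0.114,0.001,0.1,0],[0.114,0.001,0.13,0],[0.114,0.001,0.155,0],[0.114,0.001,0.168,0],[0.114,0.001,0.174,0],[0.114,0.001,0.174,0],[0.114,0.001,0.174,0]]
  fingers: 0

```text
clock: 10.3
eef_pos: [0.5546, 0.1386, 0.0614]
eef_rot: [0.999, -0.04, 0.001, -0.0]
force: [0.1, 1.1, 0.0]
opening: 0.0928
gripper_force: 0.0
```

play_rows:
  series:
    - [[0,0,0,0],[0,0,0,0],[0,0,0,0],[0,0,0,0],[0,0,0,0],[0,0,0,0],[0,0,0,0],[0,0,0,0]]
  fingers: 1
  newtons: 25

```text
clock: 11.3
eef_pos: [0.5543, 0.1389, 0.0607]
eef_rot: [0.999, -0.04, 0.0, -0.0]
force: [0.6, 4.9, -0.4]
opening: 0.042
gripper_force: 25.0
```

play_rows:
  series:
    - [[0,0,-0.003,0],[0,0,-0.008,0],[0,0,-0.015,0],[0,0,-0.023,0],[0,0,-0.032,0],[0,0,-0.042,0],[0,0,-0.052,0],[0,0,-0.062,0],[0,0,-0.072,0],[0,0,-0.082,0],[0,0,-0.09,0],[0,0,-0.096,0],[0,0,-0.1,0],[0,0,-0.1,0],[0,0,-0.1,0],[0,0,-0.1,0],[0,0,-0.1,0],[0,0,-0.1,0]]

```text
clock: 13.55
eef_pos: [0.5542, 0.1385, 0.1606]
eef_rot: [0.999, -0.04, -0.0, -0.0]
force: [-0.4, -0.5, -1.2]
opening: 0.0421
gripper_force: 25.0
```

Run:
```python
from h import *
from station import telemetry, eyes
s=telemetry.observe();print(s['clock'],s['eef_pos'],s['force'],s['opening'],s['torque'])
d=eyes.snapshot('scene')
cv2.imwrite('pics/s4.png',cv2.resize(d['img'][110:290,240:460],None,fx=3.3,fy=3.3,interpolation=2)[:,:,::-1])
```

```text
13.55 [0.55417738 0.13848653 0.16057879] [-0.40010221 -0.46469858 -1.18406891] 0.04209015348263441 [ 0.0141041  -0.03038263 -0.01839133]
```

View pics/s4.png

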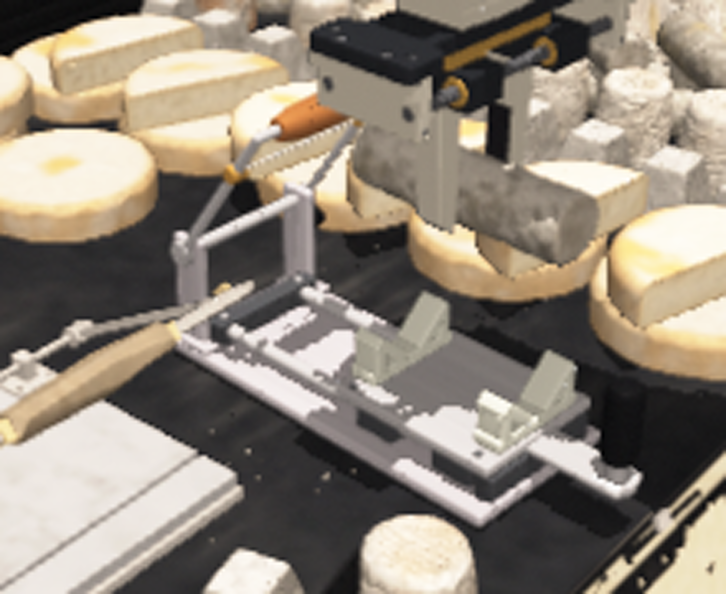

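The log hangs level about 10 cm above the saddles, and the carriage is still out. One numeric check of tilt before handing in.

Run:
```python
from h import *
d=dict(np.load('pics/s2.npz'))
K=np.array([[d['fx'],0,d['cx']],[0,d['fy'],d['cy']],[0,0,1]])
a=np.array([np.cos(.081),-np.sin(.081),0]);n=np.array([np.sin(.081),np.cos(.081),0])
for z in(.078,.178):
  for tilt in(-.1,0,.1):
    f=lambda k:(lambda p:(p[:2]/p[2]-[240,110])*3.3)(K@(d['R']@(np.array([.554,.1385,z])+.015*n-[0,0,.015]+k*(a*np.cos(tilt)+[0,0,np.sin(tilt)]))+d['t']))
    p,q=f(.07),f(-.07);print(z,tilt,p.round(),q.round(),((q-p)[1]/(q-p)[0]).round(3))
```

```text
0.078 -0.1 [355. 331.] [537. 405.] 0.403
0.078 0 [355. 322.] [536. 415.] 0.514
0.078 0.1 [355. 312.] [535. 425.] 0.627
0.178 -0.1 [357. 188.] [550. 249.] 0.317
0.178 0 [356. 177.] [550. 261.] 0.434
0.178 0.1 [357. 167.] [548. 272.] 0.552
```

Observed slope is 0.43 and the level prediction is 0.434, so the log is level.

```bash
python3 -c "
from station import sign_off
print(sign_off())"
```

```text
the job is handed in; nothing more can be done
None
```

I drew the carriage 90 mm to its take-off notch and handed the job in with the log held level and still about 10 cm above the saddles. The last pictures showed the bow clear and nothing else disturbed. The sign-off gave no verdict.

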